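# Close the lamp bay of a lab detector

## Task

Put the lamp-bay cover back on the small sloping detector unit: take the cover that has the thin tongue-like lip, tilt it so that its lip hooks under the ledge at the bay's lower edge, then swing its top edge down until it lies flat and fully down in the bay, and let go. Leave the blank panel without a lip and the bottle where they stand.

Things in the scene. Friction and masses are not known exactly. Their poses are not given: they have to be found in the camera images.
- bay: Open lamp bay in the sloping top of the fixed white detector unit (274 x 190 mm, low end to the robot). Origin: mid-width on the bay floor, straight under the ledge's free edge. x up the slope (8 deg), y left, z square out of the slope. In mm: opening x 0 to 120, y -65 to 65, floor z 0 (side rails, lamp cavity between), walls and top face z 25, nothing above z 27; unit spans x -44 to 230.
- ledge (a point): Middle of the free edge of the ledge, upper face (bay x 0, y 0, z 25 mm). The ledge is a 5 mm thick strip across the bay's lower end, bay x -34 to 0, z 20 to 25 mm; under it is a pocket 20 mm high and 34 mm deep.
- cover: Loose cover, flat on the bench: white block 100 (x) x 110 (y) x 24 mm, 0.18 to 0.35 kg, a dark steel lip at its -x end, a grip rib on top. Origin: centre of the block's underside without lip; z up. It goes in lip first, tilted 15 to 25 deg to the bay floor. When home its axes lie along the bay's, origin at bay x 50 to 70, y within 10, z 0 mm; gravity keeps it. 10 mm too long to lay in flat.
- cover_lip (a point): Middle of the lip's end edge, on the underside (cover x -80, y 0, z 0 mm). The lip is a flat tongue 5 mm thick, 90 mm wide, 30 mm long, level with the cover's underside.
- cover_rib (a point): Middle of the top of the cover's grip rib (cover x 0, y 0, z 52 mm): a straight upright rib 14 mm thick (along x), 60 mm long (along y), 28 mm high above the cover's upper face. It stands over the cover's centre of mass within 10 mm.
- blank: Bystander: a loose blank panel, same white block and rib as the cover but with no lip, flat on the bench. Origin: centre of its underside. Cover and blank may lie in either order.
- bottle: Bystander: amber reagent bottle with a blue cap, 66 mm diameter, 150 mm high, loose. Origin: centre of its base.
Things that resemble listed ones, but are neither listed nor needed, are in the scene too. Leave any green or red look-alike of the cover alone.

How it is judged:
By the outcome, as a careful person would: the job done as asked, in the order asked, and still so for the second after the job is handed in, with the robot touching nothing.
It also fails if it takes over 38 s, if anything falls off the work surface, if the arm or the gripper's body presses on something with over 40 N, if the wrist force passes 120 N, or if a joint passes its speed limit or range.

## Robot

A 6-joint arm with a two-finger parallel gripper is mounted at the origin on the work surface. World frame = base frame: x ahead of the robot, y to its left, z up, the work surface at z = 0. Lengths are in m, angles in rad, forces in N, time in s.
With the tool pointing down it reaches from about 0.375 to 0.9 m from the base axis. Payload 3.1 kg.
Tool frame: the origin (TCP) lies between the finger pads; the fingertips stand 8 mm ahead of it and the grasp point (between the pads) lies 11 mm behind it; z points along the fingers, y is the line along which they close (so a half turn about z gives the same grasp; the last joint's range is limited). The gripper opens to 87 mm and grips with 3 to 60 N. Pads are 19 mm wide; open, the fingers measure 117 mm over their backs; the gripper's body (75 mm by 190 mm) begins 51 mm behind the grasp point.
Start: joints at [-1.421, 0.527, 1.433, -0, 1.181, -0.178], TCP at [0.201, -0.592, 0.231] pointing down, gripper open.
Joint ranges: [-3.08, 3.08], [-0.75, 2.2], [0.22, 2.44], [-1.43, 4.57], [0, 2.65], [-2.85, 2.85]. Speed limits (rad/s): [2.79, 2.79, 3.14, 3.14, 3.14, 3.14].

## Interface

Orientations are given as a unit quaternion [x, y, z, w].
In Python, from rig import robot, vision, job gives the robot as it stands.
- The arm moves only by the shell command python3 -m handwheel 'ROWS' [OPENING] [FORCE]. ROWS is JSON, a list of rows, each a list of 4 numbers: the shift along the tool's x, y, z as a fraction of full scale, then the turn about the tool's z as a fraction of full scale. A call has 1 to 20 rows; each row is the pose to reach, as a shift and turn from the pose commanded when the call began, along the tool's axes at that moment, turning the shorter way round; what a row does not reach only later rows make up. Full scale, the value 1, is 300 mm for a shift and 2 pi rad for a turn. A row lasts 1/12 s, in which the tool goes at most 41.7 mm and 7.16 degrees, less where a joint would pass 70% of its speed; a pose out of reach is approached as far as the arm can. A call with a number of a shift or a turn outside -1 to 1 is refused whole. A call with a gripper value outside its range is refused whole. OPENING is the opening in per cent of the stroke, from 0 (shut) to 100 (fully open), set as the call begins (- or left out, the last holds). The fingers move at their own pace and stop on an object; FORCE is the grip in N (left out, the last holds). Time passes only in rows, so rows that repeat a pose let the fingers close. It gives the time, the measured TCP pose, the force, the opening and the grip force at its end, in the units of the state.
- robot.get_obs(): the state, without advancing time (a new reading comes with each control period).
- vision.camera(name): name is "scene" or "side" or "wrist"; returns a dict with "frame" (400x640x3 uint8, red, green, blue), "K" (3x3 intrinsics, pixels), "cam_to_world" (4x4, takes a point from camera to world coordinates); the wrist camera has in their place "hand_eye" (4x4, takes a point from camera to tool coordinates, whose origin is the TCP and whose axes are the flange's). Camera axes: x right, y down, z forward; pixel columns grow to the right and rows downward; lengths in m; the calibration is good to about 2 mm. A picture is of the moment at which its call begins: read the wrist's pose just before it. There is no depth.
- job.hand_in(): hands the job in; it is judged then, once.
Trained networks look in the newest picture that a camera, given by its name, has taken for a name from the list of things; names that differ only in an ending like _2 or _b are one class to them, and where a whole thing is asked for, a point or a joint stands for the part that bears it (a point fixed in the world has none). Each returns a list of dicts, best first, with "conf" (0 to 1); they miss things now and then, are a little off and sometimes report something else, mostly with a low value. They report only what shows in the picture. A call takes as long as a camera call. They do not tell look-alikes from the thing itself.
- vision.look_for(camera, label): "point" ([row, column] in pixels, amid what is visible of it).
- vision.outline_of(camera, label): "mask" (400x640 bool, what is visible of it) and "point" ([row, column] in pixels, amid what is visible of it).
The state is a dict: "time": time; "q": joint angles; "joint_velocities": joint speeds; "joint_torque": joint torques, N m; "position": TCP position; "tool_rot": TCP orientation; "ft_force": force on the tool from outside, world axes, zero at the start; "moment": the same for the moment, N m; "grip_width": finger opening in m; "grip_force": force on a finger pad.
Only numpy, scipy, OpenCV 4.12 (cv2) and the standard library are available. Lean on these libraries where they do the work, as an engineer would, in place of code of your own. Each camera call takes 0.05 s, during which the arm holds its last target. There are 200 camera calls.

## Working session

There is one attempt and no reset: what is moved stays moved. The work goes in short steps, Python scripts to look and compute and a shell command to move; the robot and the scene stay as the last step left them, time stands still between calls to the robot, and variables do not carry over. Pictures are saved under pics/ and viewed, at most 10 in all, crops included, and the job is handed in when it is done.

```bash
ls; mkdir -p pics; cat > h.py <<'E'
import numpy as np,cv2
from rig import robot,vision,job
from scipy.spatial.transform import Rotation as R
def cam(n):
    o=robot.get_obs(); c=vision.camera(n)
    if n=='wrist':
        T=np.eye(4);T[:3,:3]=R.from_quat(o['tool_rot']).as_matrix();T[:3,3]=o['position']
        c['cam_to_world']=T@c['hand_eye']
    return c
def ray(c,p,z):
    r=c['cam_to_world'];d=r[:3,:3]@np.linalg.solve(c['K'],[p[1],p[0],1]);o=r[:3,3]
    return o+d*(z-o[2])/d[2]
def proj(c,P):
    T=np.linalg.inv(c['cam_to_world']);q=c['K']@(T[:3,:3]@np.array(P)+T[:3,3]);return q[1]/q[2],q[0]/q[2]
def save(c,n): cv2.imwrite('pics/'+n,c['frame'][:,:,::-1])
E
python3 - <<'E'
from h import *
np.set_printoptions(precision=4,suppress=True)
o=robot.get_obs();print(o)
ims=[]
for n in['scene','side']:
    c=cam(n);ims.append(c['frame']);print(n,c['K'][0,0],c['cam_to_world'])
    for l in['bay','ledge','cover','cover_lip','cover_rib','blank','bottle']:
        for r in vision.look_for(n,l)[:3]:
            print(n,l,round(r['conf'],2),np.round(r['point']),ray(c,r['point'],{'bay':.06,'ledge':.06,'cover_rib':.052}.get(l,.02))[:2])
    save(c,n+'.png')
c=cam('wrist');save(c,'wrist.png')
E
```

```text
pics
{'time': 0.0, 'q': array([-1.4215,  0.5284,  1.4339, -0.    ,  1.1814, -0.1785]), 'joint_velocities': array([-0.0013, -0.0012, -0.0005, -0.0001, -0.0004, -0.0007]), 'joint_torque': array([ -0.0004, -44.0043, -17.6592,   0.0632,   0.0581,  -0.0002]), 'position': array([ 0.2011, -0.591 ,  0.2296]), 'tool_rot': array([ 0.9866,  0.1632,  0.    , -0.0011]), 'ft_force': array([-0.3525,  0.3878, -0.2053]), 'moment': array([ 0.0491,  0.0269, -0.0059]), 'grip_force': 0.0, 'grip_width': 0.08713192213018775}
scene 398.47762512864426 [[-0.1399  0.767  -0.6261  1.0047]
 [ 0.99    0.1188 -0.0757  0.0019]
 [ 0.0164 -0.6305 -0.776   0.6996]
 [ 0.      0.      0.      1.    ]]
scene bay 0.65 [312. 445.] [0.7079 0.1865]
scene bay 0.45 [217. 192.] [ 0.5835 -0.2947]
scene ledge 0.77 [309. 444.] [0.7042 0.1849]
scene cover 0.82 [222. 291.] [ 0.5398 -0.1076]
scene cover 0.82 [156. 302.] [ 0.3479 -0.1147]
scene cover 0.55 [188. 390.] [0.4139 0.0947]
scene cover_lip 0.89 [225. 292.] [ 0.5467 -0.1045]
scene cover_lip 0.82 [154. 300.] [ 0.3429 -0.1216]
scene cover_lip 0.66 [186. 389.] [0.4106 0.0912]
sce
[... 267 characters left out ...]
[-0.9706 -0.1522  0.1865  0.3488]
 [-0.2404  0.5736 -0.7831  0.5764]
 [ 0.0122 -0.8049 -0.5933  0.5687]
 [ 0.      0.      0.      1.    ]]
side bay 0.61 [275. 180.] [0.698  0.1781]
side ledge 0.97 [274. 184.] [0.6935 0.1737]
side cover 0.91 [230. 389.] [ 0.3365 -0.0958]
side cover 0.85 [295. 344.] [0.4026 0.1154]
side cover 0.66 [220. 308.] [ 0.5262 -0.0868]
side cover_lip 0.86 [221. 311.] [ 0.5188 -0.0817]
side cover_lip 0.83 [292. 344.] [0.4027 0.1087]
side cover_lip 0.81 [230. 392.] [ 0.3311 -0.0987]
side cover_rib 0.87 [296. 345.] [0.3966 0.1441]
side cover_rib 0.57 [220. 309.] [ 0.5141 -0.0467]
side blank 0.64 [173. 321.] [ 0.5456 -0.3024]
side bottle 0.81 [174. 264.] [ 0.6989 -0.2534]
```

View pics/scene.png

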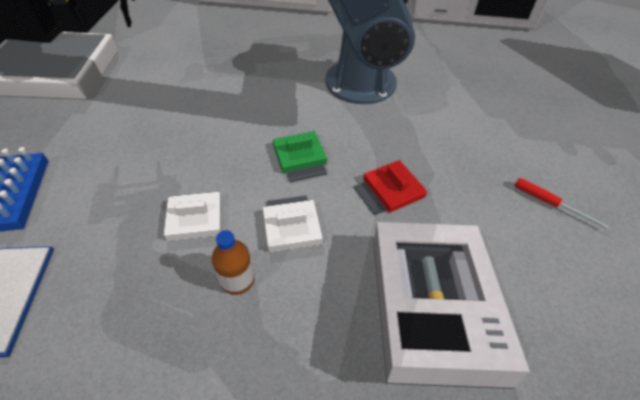

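View pics/side.png

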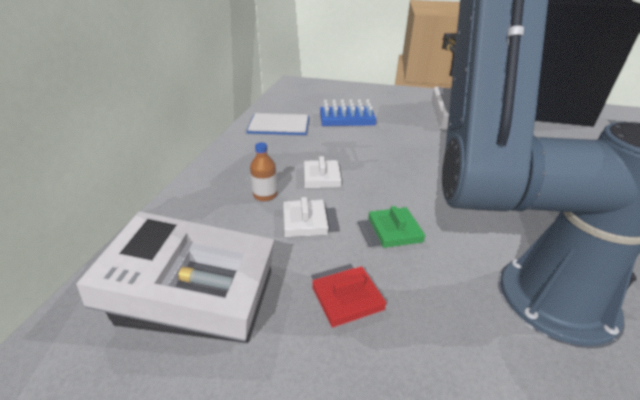

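The white pieces are at scene (222,291) and (216,192), and both have a rib. The one at (222,291) shows a dark strip on its robot side, which would be the lip. Green (150,300) and red (187,393) are look-alikes to leave alone. I'll enlarge the crops to confirm this and to pick the unit's corners.

```bash
python3 - <<'E'
import cv2,numpy as np
a=cv2.imread('pics/scene.png');b=cv2.imread('pics/side.png')
u=lambda i,k:cv2.resize(i,None,fx=k,fy=k,interpolation=cv2.INTER_CUBIC)
cv2.imwrite('pics/w.png',u(a[180:260,150:340],4))      # 760x320
A=u(a[215:390,365:530],3) #495x525
cv2.imwrite('pics/u1.png',A)
cv2.imwrite('pics/u2.png',u(b[205:345,80:280],4)) #800x560
E
```

```text
(no output)
```

View pics/w.png

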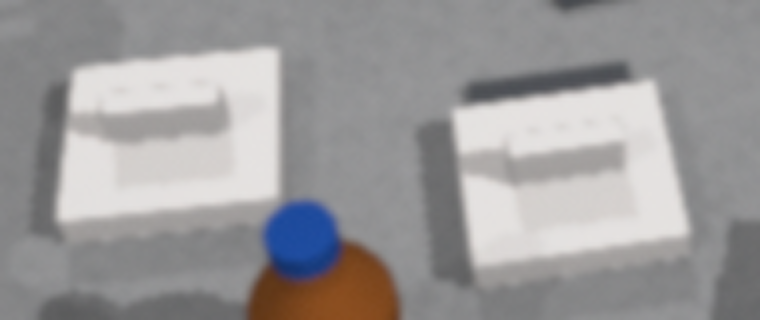

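View pics/u1.png

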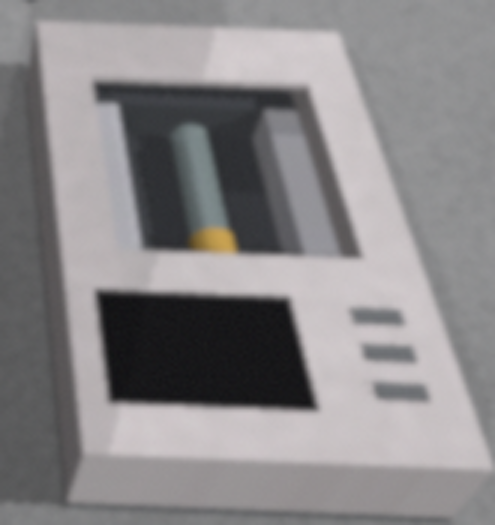

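View pics/u2.png

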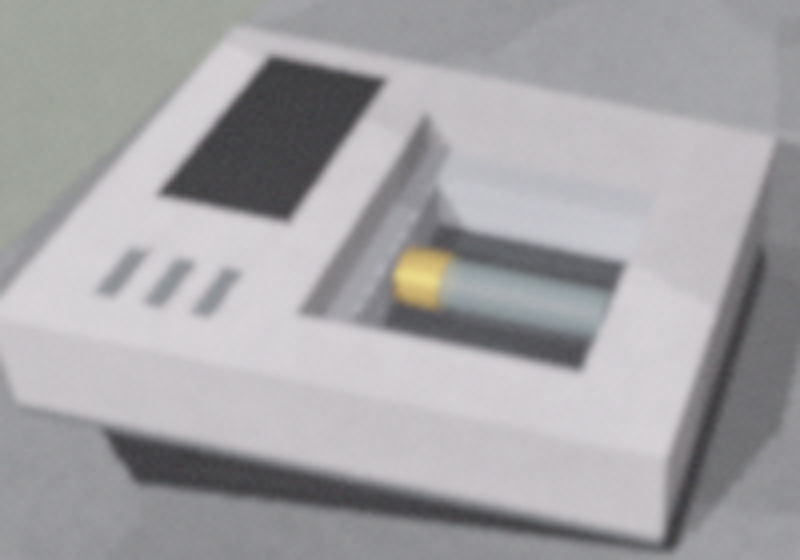

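The enlarged crop shows a dark lip at crop (550,80), on the robot side of the white block at scene (222,291). The block at (216,192) has none, so it is the blank and the other is the cover. Next I'll fit both poses from the corner picks.

```bash
python3 - <<'E'
from h import *
from scipy.optimize import least_squares
np.set_printoptions(precision=4,suppress=True)
cs,cd=cam('scene'),cam('side')
mod=[(0,-65),(0,65),(120,-65),(120,65),(-44,-95),(-44,95),(230,-95),(230,95)]
mod=np.array([(x,y,25) for x,y in mod])/1000
s=np.array([(95,83),(308,88),(145,250),(360,255),(37,20),(340,33),(82,452),(492,468)])/3+[365,215]
d=np.array([(655,195),(582,370),(428,115),(303,312),(775,138),(668,458),(238,25),(2,325)])/4+[80,205]
def T(p,m): # x,y,z,yaw
    r=R.from_euler('ZY',[p[3],-p[4]]);return r.apply(m)+p[:3]
def res(p,sets,tilt):
    p=list(p)+[tilt];o=[]
    for c,m,px in sets:
        for P,q in zip(T(p,m),px):
            a=proj(c,P);o+=[a[1]-q[0],a[0]-q[1]]
    return np.array(o)
t=np.radians(8)
f=least_squares(res,[.65,.16,.05,.1],args=([(cs,mod,s),(cd,mod,d)],t),loss='soft_l1')
print('bay',f.x,np.degrees(f.x[3]));print(res(f.x,[(cs,mod,s),(cd,mod,d)],t).reshape(2,-1,2).round(1).tolist())
m=np.array([(-50,-55,24),(-50,55,24),(50,-55,24),(50,55,24),(-80,-45,5),(-80,45,5)])/1000
px=np.array([(453,108),(655,82),(475,270),(690,235),(467,90),(628,63)])/4+[150,180]
g=least_squares(lambda p:res([p[0],p[1],0,p[2]],[(cs,m,px)],0),[.53,-.1,.1],loss='soft_l1')
print('cover',g.x,np.degrees(g.x[2]),g.fun.reshape(-1,2).round(1).tolist())
o=robot.get_obs();print(R.from_quat(o['tool_rot']).as_matrix())
E
```

```text
bay [0.592  0.1635 0.0603 0.1076] 6.167137663366093
[[[-1.2, -2.2], [-0.6, -1.3], [-9.3, -0.5], [0.5, 1.0], [-0.3, 0.5], [-1.2, -0.2], [0.4, -0.1], [0.0, -0.1]], [[4.2, -7.9], [-0.0, 2.1], [-0.2, -0.6], [-1.8, 1.5], [0.3, 0.6], [-0.4, 1.0], [-0.3, 0.9], [-3.6, -1.6]]]
cover [ 0.5439 -0.1038  0.3325] 19.05199924173522 [[-0.3, 0.6], [0.2, -0.2], [-0.4, 0.0], [0.7, 0.2], [0.0, -1.1], [-0.1, 0.0]]
[[ 0.9468  0.3219 -0.    ]
 [ 0.3219 -0.9468 -0.    ]
 [-0.      0.     -1.    ]]
```

```bash
python3 -m handwheel '[[0.802,-0.585,0,0],[0.802,-0.585,0,0],[0.802,-0.585,0,0],[0.802,-0.585,0,0],[0.802,-0.585,0,0],[0.802,-0.585,0,0],[0.802,-0.585,0,0],[0.802,-0.585,0,0]]' 100 20; python3 -m handwheel '[[0.802,-0.585,0,0],[0.802,-0.585,0,0],[0.802,-0.585,0,0],[0.802,-0.585,0,0],[0.802,-0.585,0,0],[0.802,-0.585,0,0],[0.802,-0.585,0,0],[0.802,-0.585,0,0],[0.802,-0.585,0,0],[0.802,-0.585,0,0]]'
python3 - <<'E'
from h import *
c=cam('wrist');save(c,'w2.png')
for l in['cover_rib','cover_lip','cover']: print(l,[(round(r['conf'],2),np.round(r['point']),ray(c,r['point'],{'cover_rib':.052,'cover_lip':.0,'cover':.024}[l])) for r in vision.look_for('wrist',l)])
m=np.array([(-50,-55,24),(-50,55,24),(50,-55,24),(50,55,24),(-80,-45,5),(-80,45,5),(0,-30,52),(0,30,52)])/1000
print(np.round([proj(c,R.from_euler('z',.3325).apply(q)+[.5439,-.1038,0]) for q in m]))
E
```

```text
time: 1.62
position: [0.3746, -0.3419, 0.2306]
tool_rot: [0.986, 0.166, 0.0, -0.002]
ft_force: [-0.7, -0.2, -0.0]
grip_width: 0.087
grip_force: 0.0
time: 2.45
position: [0.5435, -0.1047, 0.2304]
tool_rot: [0.986, 0.164, -0.0, 0.0]
ft_force: [-0.5, 0.1, -1.2]
grip_width: 0.0868
grip_force: 0.0
cover_rib [(0.93, array([178., 312.]), array([ 0.54514803, -0.10314723,  0.052     ])), (0.89, array([310., 281.]), array([ 0.34902826, -0.12280313,  0.052     ])), (0.63, array([213., 152.]), array([0.43776339, 0.07244034, 0.052     ]))]
cover_lip [(0.78, array([310., 281.]), array([ 0.3080677 , -0.13044885,  0.        ])), (0.68, array([177., 311.]), array([ 0.53412559, -0.10536086,  0.        ])), (0.58, array([216., 151.]), array([0.40254861, 0.0966029 , 0.        ]))]
cover [(0.95, array([215., 151.]), array([0.417744  , 0.08667827, 0.024     ])), (0.73, array([177., 314.]), array([ 0.54092314, -0.10716079,  0.024     ])), (0.6, array([308., 276.]), array([ 0.32728356, -0.11875179,  0.024     ]))]
[[210. 353.]
 [210. 272.]
 [135. 356.]
 [135. 268.]
 [225. 344.]
 [225. 282.]
 [179. 337.]
 [179. 287.]]
```

View pics/w2.png

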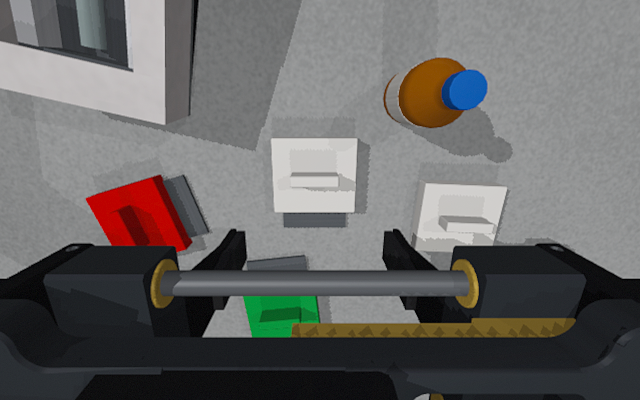

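```bash
python3 - <<'E'
from h import *
P=[]
for n in['scene','side']:
    c=cam(n);r=vision.look_for(n,'bottle')[0]['point'];print(n,r,[ray(c,r,z).round(3) for z in(.06,.075,.09)])
c=cam('wrist');print([ray(c,p,z).round(3) for p,z in (((90,466),.15),((92,400),.01))])
E
```

```text
scene [265.2, 233.7] [array([ 0.676, -0.185,  0.06 ]), array([ 0.683, -0.181,  0.075]), array([ 0.691, -0.177,  0.09 ])]
side [174.8, 263.2] [array([ 0.674, -0.189,  0.06 ]), array([ 0.664, -0.166,  0.075]), array([ 0.655, -0.144,  0.09 ])]
[array([ 0.673, -0.188,  0.15 ]), array([ 0.675, -0.176,  0.01 ])]
```

```bash
python3 -m handwheel '[[-0.003,0,0.2,0],[-0.003,0,0.4,0],[-0.003,0,0.55,0],[-0.003,0,0.62,0],[-0.003,0,0.651,0],[-0.003,0,0.651,0],[-0.003,0,0.651,0],[-0.003,0,0.651,0]]' 100 20; python3 -m handwheel '[[0,0,0,0],[0,0,0,0],[0,0,0,0],[0,0,0,0],[0,0,0,0],[0,0,0,0]]' 40 35
```

```text
time: 3.57
position: [0.5431, -0.105, 0.0352]
tool_rot: [0.987, 0.163, -0.0, -0.0]
ft_force: [-0.9, 0.1, 0.2]
grip_width: 0.0868
grip_force: 0.0
time: 4.07
position: [0.543, -0.1047, 0.0354]
tool_rot: [0.987, 0.163, 0.0, 0.0]
ft_force: [-0.9, -0.0, 1.0]
grip_width: 0.0599
grip_force: 35.0
```

```bash
python3 -m handwheel '[[0,0,-0.1,0],[0,0,-0.2,0],[0,0,-0.3,0],[0,0,-0.4,0],[0.02,-0.12,-0.4,0.01],[0.04,-0.24,-0.4,0.02],[0.06,-0.36,-0.4,0.035],[0.08,-0.48,-0.4,0.035],[0.1,-0.6,-0.4,0.035],[0.12,-0.72,-0.4,0.035],[0.135,-0.81,-0.4,0.035],[0.143,-0.861,-0.4,0.035],[0.143,-0.861,-0.4,0.035],[0.143,-0.861,-0.4,0.035]]' 40 35
python3 - <<'E'
from h import *
c=cam('wrist');save(c,'w3.png');s=cam('side')
mod=[(0,-65,25),(0,65,25),(120,-65,25),(120,65,25),(-44,-95,25),(-44,95,25),(230,-95,25),(230,95,25)]
r=R.from_euler('ZY',[.1076,-np.radians(8)])
print(np.round([proj(c,r.apply(np.array(m)/1000)+[.592,.1635,.0603])[::-1] for m in mod]).tolist())
f=c['frame'][:,:,::-1];b=s['frame'][150:330,130:400,::-1]
cv2.imwrite('pics/c3.png',np.vstack([f[:330],cv2.resize(b,(405,270)).copy() if 0 else np.pad(cv2.resize(b,(405,270)),((0,0),(0,235),(0,0)))]))
E
```

```text
time: 5.23
position: [0.4995, 0.1543, 0.1548]
tool_rot: [0.998, 0.055, -0.001, 0.0]
ft_force: [0.0, -0.3, -3.0]
grip_width: 0.0595
grip_force: 35.0
[[400.0, 99.0], [227.0, 99.0], [429.0, -123.0], [199.0, -124.0], [430.0, 156.0], [197.0, 155.0], [552.0, -506.0], [76.0, -509.0]]
```

View pics/c3.png

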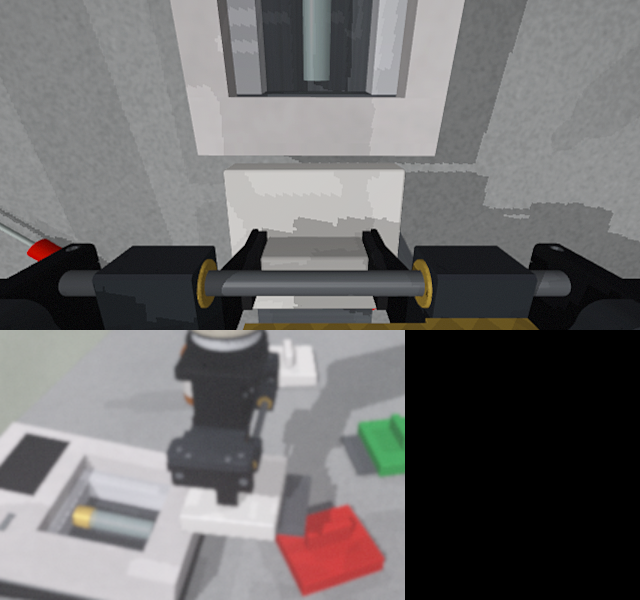

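The wrist view shows the bay's lower opening corners at (228,97) and (405,97), and the unit's low corners at (197,155) and (436,155). The cover is held level, with its +x edge at row 170. I'll refit the bay with these points.

```bash
cat > tilt.py <<'E'
from h import *
E
python3 - <<'E'
from h import *
from scipy.optimize import least_squares
np.set_printoptions(precision=4,suppress=True)
cs,cd,cw=cam('scene'),cam('side'),cam('wrist')
mk=lambda l:np.array([(x,y,25) for x,y in l])/1000
S=[(cs,mk([(0,-65),(0,65),(120,65),(-44,-95),(-44,95),(230,-95),(230,95)]),np.array([(95,83),(308,88),(360,255),(37,20),(340,33),(82,452),(492,468)])/3+[365,215]),
(cd,mk([(0,65),(120,-65),(120,65),(-44,-95),(-44,95),(230,-95)]),np.array([(582,370),(428,115),(303,312),(775,138),(668,458),(238,25)])/4+[80,205]),
(cw,mk([(0,65),(0,-65),(-44,95),(-44,-95)]),np.array([(228,97),(405,97),(197,155),(436,155)]))]
def res(p,sets):
    r=R.from_euler('ZY',[p[3],-np.radians(8)]);o=[]
    for c,m,px in sets:
        for P,q in zip(r.apply(m)+p[:3],px):
            a=proj(c,P);o+=[a[1]-q[0],a[0]-q[1]]
    return np.array(o)
for n,s in(('all',S),('wrist',S[2:]),('fixed',S[:2])):
    f=least_squares(res,[.59,.16,.06,.1],args=(s,),loss='soft_l1');print(n,f.x);print(res(f.x,s).round(1))
P=[np.array(robot.get_obs()['position'])];print(P, cw['K'][0,0])
d=f.x
# cover +x top edge prediction at tilt t
o=robot.get_obs();B=R.from_quat(o['tool_rot']).as_matrix()
for t in(-4,0,4):
    a=np.radians(t); 
    for y in(55,-55):
        x,z=50,24-46
        X=np.array([x*np.cos(a)-z*np.sin(a),-y,-(x*np.sin(a)+z*np.cos(a))-11])/1000
        print(t,np.round(proj(cw,B@X+o['position'])[::-1],1))
E
```

```text
all [0.5938 0.161  0.0619 0.1112]
[-2.4 -1.9 -1.7 -1.2 -0.4  1.2 -1.6  0.8 -2.2 -0.2 -0.6  0.9 -0.5  0.4
 -0.4  0.1 -0.7 -2.1 -2.1 -0.3 -0.4 -1.1 -0.7 -1.2 -0.9 -0.4 -1.2  1.4
 -3.7  0.6  0.3  0.7 -4.7 -0.5]
wrist [0.5947 0.1592 0.0658 0.1066]
[-0.3 -0.1  0.5 -0.1  0.3  0.1 -0.5  0.1]
fixed [0.5923 0.1632 0.0615 0.1056]
[-1.3 -2.5 -0.6 -1.5  0.4  0.8 -0.3  0.1 -1.  -0.4 -0.  -0.3 -0.1 -0.
 -0.2  1.4 -0.2 -1.3 -2.   0.7  0.3  0.  -0.7  0.4 -0.3  0.2]
[array([0.5007, 0.1525, 0.1551])] 282.15426061166477
-4 [221.  167.7]
-4 [402.5 167.7]
0 [218.9 166.1]
0 [404.5 166.1]
4 [216.7 164.9]
4 [406.6 164.9]
```

```bash
python3 -m handwheel '[[0.013,0,0.03,0],[0.013,0,0.06,0],[0.013,0,0.09,0],[0.013,0,0.11,0]]' 40 18;  python3 -m handwheel '[[0,0,0.01,0],[0,0,0.02,0],[0,0,0.03,0],[0,0,0.04,0],[0,0,0.05,0],[0,0,0.06,0],[0,0,0.06,0]]'
python3 - <<'E'
from h import *
s=cam('side');c=cam('wrist')
b=cv2.resize(s['frame'][190:330,180:330,::-1],(640,597))
cv2.imwrite('pics/c4.png',b);save(c,'w4.png')
print(robot.get_obs()['moment'])
E
```

```text
time: 5.82
position: [0.5035, 0.1536, 0.1205]
tool_rot: [0.999, 0.054, -0.001, 0.0]
ft_force: [-0.5, -0.5, -3.1]
grip_width: 0.0599
grip_force: 18.0
time: 6.4
position: [0.5024, 0.154, 0.1042]
tool_rot: [0.999, 0.054, -0.002, 0.0]
ft_force: [-7.0, -0.4, 6.1]
grip_width: 0.06
grip_force: 27.8
[-0.09304936  0.92639481  0.02913442]
```

View pics/c4.png

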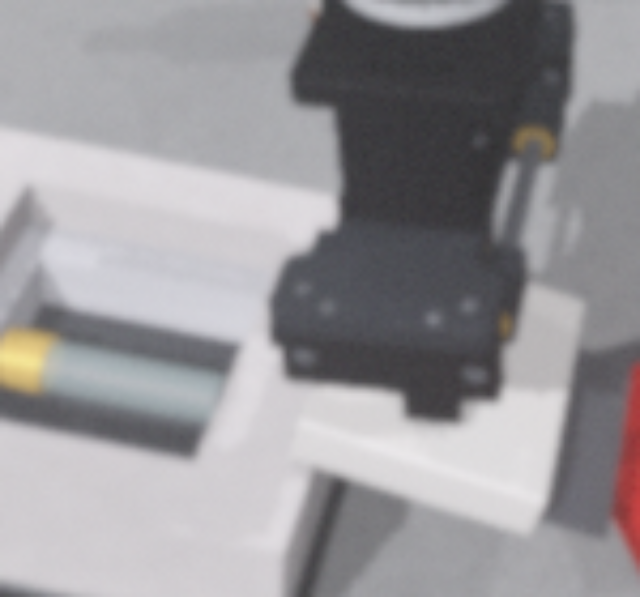

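```bash
cat > tilt.py <<'E'
from h import *
def plane(c,p,lat=.055):
    o=robot.get_obs();B=R.from_quat(o['tool_rot']).as_matrix();r=c['cam_to_world']
    d=r[:3,:3]@np.linalg.solve(c['K'],[p[0],p[1],1]);w=r[:3,3]
    A=B.T@(w-o['position']);D=B.T@d; X=A+D*(-lat-A[1])/D[1]
    return np.array([X[0],-X[2]])*1000   # tool x, up, mm rel TCP
def tilt(c,pts):
    q=[plane(c,p) for p in pts]; e=q[1]-q[0]
    print(np.round(q,1),'len',np.hypot(*e),'deg',np.degrees(np.arctan2(e[1],e[0])))
E
python3 - <<'E'
from tilt import *
s=cam('side');f=lambda x,y:(180+x*150/640,190+y*140/597)
tilt(s,[f(545,497),f(300,425)]);tilt(s,[f(530,533),f(303,462)])
E
```

```text
[[-47.3 -24.9]
 [ 45.9   0.7]] len 96.73034620722193 deg 15.340067209844914
[[-41.3 -47.8]
 [ 46.9 -20.8]] len 92.26349352020044 deg 17.04972173232127
```

Tilt is now about 16° from level: the near top edge runs from crop (300,425) to (545,497). I need about 29° from level, so I'll go down about 7 mm more, tighten the grip, lift and check.

```bash
python3 -m handwheel '[[0,0,0.008,0],[0,0,0.016,0],[0,0,0.023,0],[0,0,0.023,0]]' 40 18;  python3 -m handwheel '[[0,0,0,0],[0,0,0,0],[0,0,-0.05,0],[0,0,-0.1,0],[0,0,-0.15,0],[0,0,-0.15,0],[0,0,-0.15,0]]' 40 40
python3 - <<'E'
from h import *
s=cam('side')
b=cv2.resize(s['frame'][170:310,180:330,::-1],(640,597))
cv2.imwrite('pics/c5.png',b);save(cam('wrist'),'w5.png')
E
```

```text
time: 6.88
position: [0.5005, 0.1538, 0.0972]
tool_rot: [0.999, 0.054, -0.004, 0.0]
ft_force: [-9.5, -1.7, 7.2]
grip_width: 0.0598
grip_force: 29.5
time: 7.47
position: [0.5061, 0.1542, 0.1428]
tool_rot: [0.999, 0.054, 0.002, -0.0]
ft_force: [-0.2, -1.0, -3.2]
grip_width: 0.0595
grip_force: 47.7
```

View pics/c5.png

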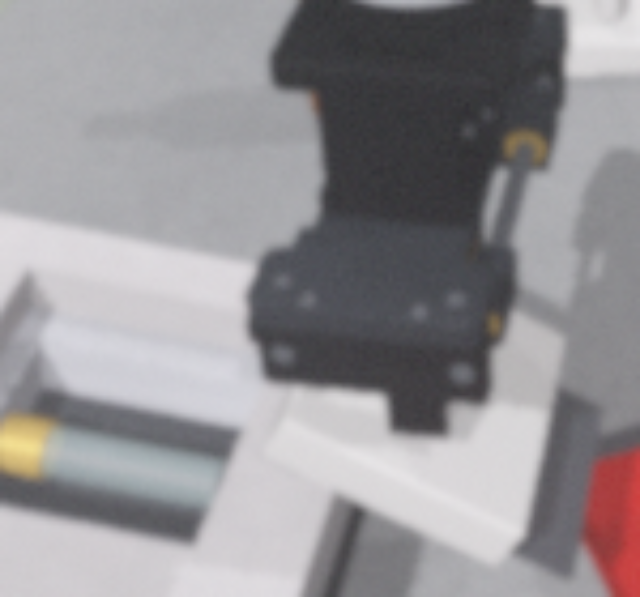

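```bash
python3 - <<'E'
from tilt import *
s=cam('side');f=lambda x,y:(180+x*150/640,170+y*140/597)
tilt(s,[f(525,528),f(282,422)]);tilt(s,[f(503,563),f(268,458)]);print(plane(s,f(573,577),.045))
print(robot.get_obs()['position'])
E
```

```text
[[-41.4 -32.1]
 [ 46.6  10.4]] len 97.78886040199008 deg 25.772651280030708
[[-32.8 -53.6]
 [ 54.   -9.6]] len 97.31724508467653 deg 26.903024416243134
[-58.23221438 -69.69128186]
[0.50390982 0.15399845 0.14132747]
```

Tilt is about 26° from level, so about 18° to the bay floor, which is within 15 to 25. Next I'll carry the cover so its lip end is above the bay at about (15, 45) mm.

```bash
python3 -m handwheel '[[0,0,-0.04,0],[0,0,-0.08,0],[0,0,-0.12,0],[0.04,0.005,-0.12,0],[0.09,0.005,-0.12,0],[0.14,0.005,-0.12,0],[0.2,0.005,-0.12,0],[0.26,0.005,-0.12,0],[0.32,0.005,-0.12,0],[0.38,0.005,-0.12,0],[0.44,0.005,-0.12,0],[0.48,0.005,-0.12,0],[0.51,0.005,-0.12,0],[0.51,0.005,-0.12,0],[0.51,0.005,-0.12,0]]' 40 40
python3 - <<'E'
from h import *
s=cam('side')
cv2.imwrite('pics/c6.png',cv2.resize(s['frame'][160:310,90:290,::-1],(800,600)));save(cam('scene'),'s6.png')
o=robot.get_obs();print(o['position'],R.from_quat(o['tool_rot']).as_matrix()[:2,0])
E
```

```text
time: 8.87
position: [0.6558, 0.1689, 0.1765]
tool_rot: [0.999, 0.054, -0.002, 0.0]
ft_force: [0.0, 0.0, -2.9]
grip_width: 0.0597
grip_force: 47.7
[0.65512305 0.16892871 0.17713738] [0.99417445 0.10773771]
```

View pics/c6.png

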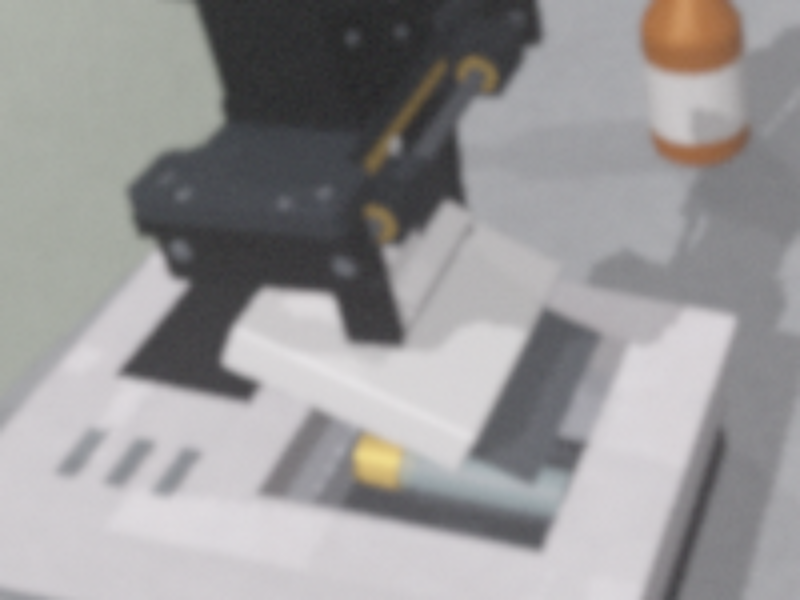

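The lip end is over the bay's low part, with its near corner at crop (530,480). The block's near bottom edge runs from (222,365) to (458,470), and the ledge edge is further right. I'll convert these to bay coordinates.

```bash
cat >> tilt.py <<'E'
def bay(q,Bo=(.5923,.1632,.0615),yaw=.1056):
    o=robot.get_obs();u=(o['position'][0]-Bo[0])*np.cos(yaw)+(o['position'][1]-Bo[1])*np.sin(yaw);h=o['position'][2]-Bo[2]
    u=u*1000+q[0];h=h*1000+q[1];a=np.radians(8)
    return np.round([u*np.cos(a)+h*np.sin(a),-u*np.sin(a)+h*np.cos(a)],1)
E
python3 - <<'E'
from tilt import *
s=cam('side');f=lambda x,y:(90+x/4,160+y/4)
tilt(s,[f(480,435),f(240,330)]);tilt(s,[f(458,470),f(222,367)])
t=plane(s,f(530,480),.045);print(t,bay(t),'ledge edge by side',bay(plane(s,f(542,548),.065)))
E
```

```text
[[-45.6 -36.1]
 [ 42.2   7.7]] len 98.08622983251601 deg 26.489935096065015
[[-32.7 -58. ]
 [ 55.4 -13.4]] len 98.73134111827673 deg 26.840518794246925
[-57.3539903  -70.91105919] [12.1 43.9] ledge edge by side [ 0.3 28.4]
```

```bash
python3 -m handwheel '[[0.004,0,0.03,0],[0.008,0,0.06,0],[0.012,0,0.09,0],[0.012,0,0.105,0],[0.012,0,0.105,0]]' 40 40; python3 -m handwheel '[[-0.015,0,0.005,0],[-0.03,0,0.009,0],[-0.045,0,0.013,0],[-0.06,0,0.017,0],[-0.06,0,0.017,0]]';  python3 -m handwheel '[[-0.012,0,0.003,0],[-0.024,0,0.006,0],[-0.036,0,0.01,0],[-0.036,0,0.01,0]]'
python3 - <<'E'
from h import *
s=cam('side')
cv2.imwrite('pics/c7.png',cv2.resize(s['frame'][180:330,90:290,::-1],(800,600)))
o=robot.get_obs();print(o['ft_force'],o['moment'])
E
```

```text
time: 9.43
position: [0.6587, 0.1692, 0.1445]
tool_rot: [0.999, 0.054, -0.002, 0.0]
ft_force: [0.7, 0.2, -1.5]
grip_width: 0.0599
grip_force: 47.7
time: 9.85
position: [0.6405, 0.1674, 0.1417]
tool_rot: [0.999, 0.054, -0.001, 0.0]
ft_force: [-1.1, -0.4, -3.0]
grip_width: 0.0595
grip_force: 47.7
time: 10.18
position: [0.6302, 0.1662, 0.1384]
tool_rot: [0.999, 0.054, -0.001, 0.0]
ft_force: [0.1, 0.4, -3.7]
grip_width: 0.0596
grip_force: 47.7
[-0.6703647  -0.72477937 -3.45889787] [ 0.03457507  0.0107538  -0.01820681]
```

View pics/c7.png

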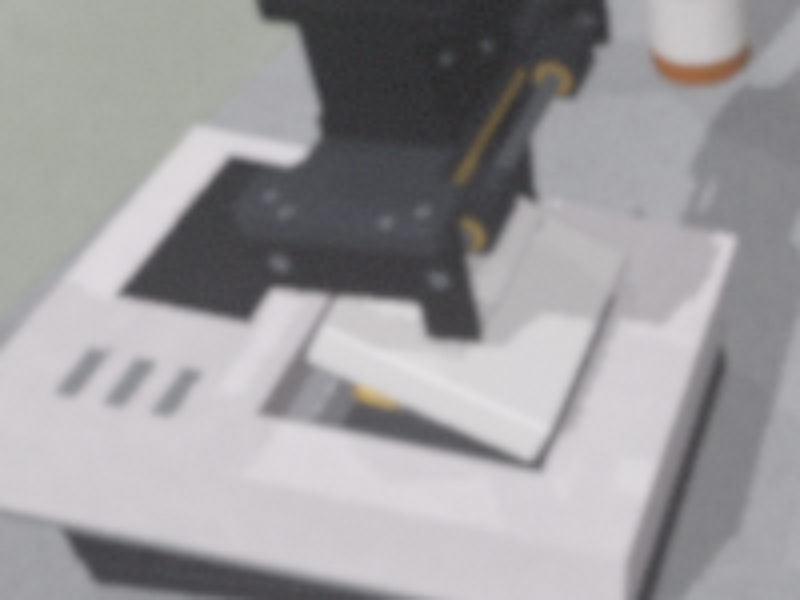

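The lip has gone under the ledge: the cover's low edge lies along the ledge line at crop (540,462), and there is no contact force. Next I'll swing the cover down with a light grip, following the arc.

```bash
python3 -m handwheel '[[0.002,0,0.012,0],[0.003,0,0.023,0],[0.012,0,0.03,0],[0.021,0,0.037,0],[0.03,0,0.044,0],[0.03,0,0.044,0]]' 40 15; python3 -m handwheel '[[0.008,0,0.007,0],[0.016,0,0.014,0],[0.024,0,0.021,0],[0.024,0,0.021,0]]'; python3 -m handwheel '[[0.006,0,0.008,0],[0.012,0,0.016,0],[0.018,0,0.023,0],[0.018,0,0.023,0]]'
python3 - <<'E'
from h import *
s=cam('side')
cv2.imwrite('pics/c8.png',cv2.resize(s['frame'][180:330,90:290,::-1],(800,600)))
o=robot.get_obs();print(o['ft_force'],o['moment'])
E
```

```text
time: 10.73
position: [0.6408, 0.1673, 0.1249]
tool_rot: [0.999, 0.054, -0.0, -0.0]
ft_force: [0.8, 0.1, -1.8]
grip_width: 0.0596
grip_force: 15.0
time: 11.07
position: [0.648, 0.1681, 0.1187]
tool_rot: [0.999, 0.054, -0.0, -0.0]
ft_force: [-1.0, -0.5, -1.5]
grip_width: 0.0599
grip_force: 15.0
time: 11.4
position: [0.6535, 0.1687, 0.112]
tool_rot: [0.999, 0.054, 0.0, -0.0]
ft_force: [-0.5, -0.3, -2.0]
grip_width: 0.0599
grip_force: 15.0
[-0.32800757 -0.55052596 -2.1286268 ] [ 0.0475183   0.09212025 -0.03304366]
```

View pics/c8.png

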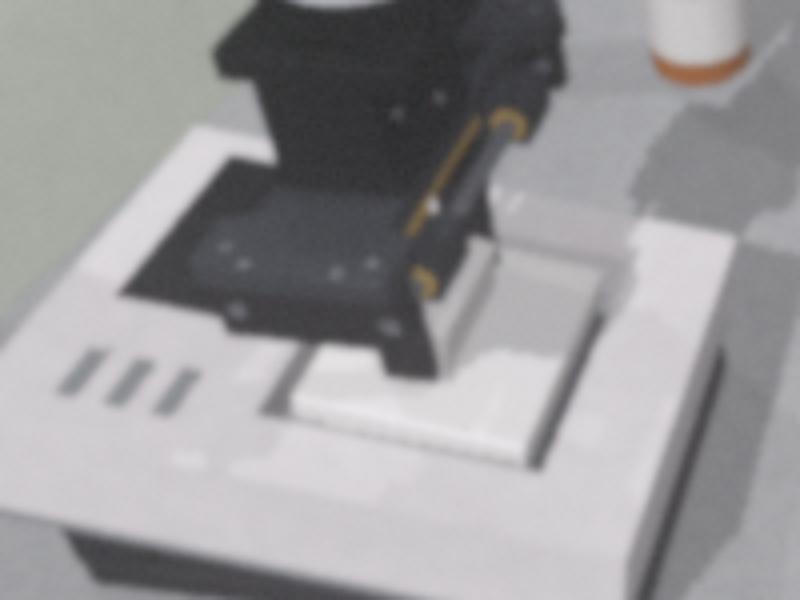

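The cover is nearly flat in the bay: its low near corner is at crop (530,460) and its upper one at (292,412). I'll lower the rest until there is contact force. I have already viewed 12 pictures, over the limit of 10, so from here I'll check by numbers only.

```bash
python3 -m handwheel '[[0.005,0,0.006,0],[0.008,0,0.012,0],[0.01,0,0.016,0],[0.01,0,0.016,0]]' 40 12; python3 -m handwheel '[[0.0,0,0.004,0],[0.0,0,0.008,0],[0,0,0.008,0]]'
```

```text
time: 11.78
position: [0.6551, 0.1689, 0.1099]
tool_rot: [0.999, 0.054, -0.001, 0.0]
ft_force: [-6.2, -0.7, 9.5]
grip_width: 0.0596
grip_force: 12.0
time: 12.03
position: [0.6561, 0.169, 0.1086]
tool_rot: [0.999, 0.054, 0.001, 0.0]
ft_force: [-6.6, -1.8, 13.7]
grip_width: 0.0601
grip_force: 12.0
```

```bash
python3 -m handwheel '[[0,0,-0.003,0],[0,0,-0.003,0],[0,0,-0.003,0],[0,0,-0.003,0],[0,0,-0.003,0]]' 100 12; python3 -m handwheel '[[0,0,-0.05,0],[0,0,-0.12,0],[0,0,-0.22,0],[0,0,-0.34,0],[0,0,-0.45,0],[0,0,-0.5,0],[-0.1,0,-0.5,0],[-0.2,0,-0.5,0],[-0.3,0,-0.5,0],[-0.4,0,-0.5,0],[-0.4,0,-0.5,0],[-0.4,0,-0.5,0]]'
python3 - <<'E'
from h import *
for n in('scene','side','wrist'):
    c=cam(n);save(c,n+'9.png')
    r=vision.outline_of(n,'cover')
    B=R.from_euler('ZY',[.106,-np.radians(8)]);
    for k in r:
        m=k['mask'].astype(np.uint8);cs=max(cv2.findContours(m,0,2)[0],key=cv2.contourArea)
        print(n,round(k['conf'],2),k['point'],m.sum(),cv2.approxPolyDP(cs,4,True)[:,0].tolist())
    for x0 in(50,60,70):
        print(x0,[np.round(proj(c,B.apply(np.array([x0+a,b,z])/1000)+[.593,.1625,.062])[::-1],1).tolist() for a,b,z in((-50,-55,24),(-50,55,24),(50,55,24),(50,-55,24),(0,0,52))])
    print(n,'rib',[(round(k['conf'],2),k['point']) for k in vision.look_for(n,'cover_rib')], 'lip',[(round(k['conf'],2),k['point']) for k in vision.look_for(n,'cover_lip')])
E
```

```text
time: 12.45
position: [0.6568, 0.169, 0.1068]
tool_rot: [0.999, 0.054, 0.001, 0.0]
ft_force: [-0.4, 0.1, 5.5]
grip_width: 0.0835
grip_force: 2.8
time: 13.45
position: [0.535, 0.1561, 0.2557]
tool_rot: [0.999, 0.054, -0.001, -0.0]
ft_force: [0.5, -0.5, -0.0]
grip_width: 0.087
grip_force: 0.0
scene 0.79 [157.8, 301.7] 2044 [[313, 131], [273, 140], [280, 166], [291, 181], [327, 173], [329, 160]]
scene 0.74 [189.8, 392.8] 2359 [[401, 161], [366, 172], [356, 186], [375, 213], [425, 195]]
scene 0.59 [269.3, 432.5] 3803 [[402, 243], [406, 298], [476, 298], [461, 247]]
50 [[400.5, 240.8], [461.1, 243.1], [475.4, 290.4], [407.9, 287.7], [439.7, 254.1]]
60 [[401.2, 245.1], [462.4, 247.4], [477.0, 295.7], [408.8, 293.0], [440.8, 258.8]]
70 [[401.9, 249.4], [463.8, 251.8], [478.7, 301.1], [409.6, 298.4], [442.0, 263.7]]
scene rib [(0.97, [274.2, 436.9]), (0.87, [157.8, 295.6]), (0.61, [189.5, 391.1])] lip [(0.92, [187.3, 390.6]), (0.88, [154.4, 301.7]), (0.81, [273.6, 434.1])]
side 0.97 [228.9, 391.6] 2028 [[357, 221], [369, 246], [424, 240], [407, 208], [371, 211], [366, 220]]
side 0.77 [295.8,
[... 584 characters left out ...]
[268.9, 201.7])] lip [(0.82, [267.7, 204.6]), (0.82, [228.0, 389.4]), (0.67, [289.2, 346.5])]
wrist 0.59 [246.4, 344.3] 4034 [[383, 236], [367, 211], [338, 218], [296, 240], [293, 249], [307, 269], [378, 269]]
wrist 0.57 [74.5, 313.5] 12041 [[258, 21], [266, 125], [275, 125], [277, 135], [306, 136], [351, 135], [354, 125], [364, 124], [371, 21]]
50 [[361.1, 136.5], [263.6, 136.3], [255.9, 34.3], [368.6, 34.6], [312.2, 91.5]]
60 [[361.8, 127.6], [262.9, 127.4], [255.0, 22.3], [369.5, 22.6], [312.1, 80.3]]
70 [[362.4, 118.4], [262.2, 118.2], [254.1, 10.0], [370.4, 10.3], [312.1, 68.7]]
wrist rib [(0.95, [242.7, 344.1]), (0.74, [75.8, 313.7])] lip [(0.95, [75.3, 308.7]), (0.92, [247.7, 345.2])]
```

By the wrist outline, the block's edges sit at rows 21 and 125, giving cover x ≈ 61 mm, and the edge-width ratio fits a flat cover. To be sure it is fully down, I'll press lightly with closed fingers near its top edge.

```bash
python3 -m handwheel '[[0.1,0,0,0],[0.2,0,0,0],[0.3,0,0,0],[0.4,0,0,0],[0.5,0,0.0,0],[0.5,0,0.1,0],[0.5,0,0.2,0],[0.5,0,0.3,0],[0.5,0,0.38,0],[0.5,0,0.42,0],[0.5,0,0.435,0],[0.5,0,0.435,0],[0.5,0,0.435,0]]' 0 10; python3 -m handwheel '[[0,0,0.015,0],[0,0,0.03,0],[0,0,0.036,0],[0,0,0.036,0]]'; python3 -m handwheel '[[0,0,0.007,0],[0,0,0.014,0],[0,0,0.014,0]]'
```

```text
time: 15.13
position: [0.6869, 0.1723, 0.127]
tool_rot: [0.999, 0.054, 0.001, -0.0]
ft_force: [-0.2, -0.0, 0.2]
grip_width: 0.0085
grip_force: 0.0
time: 15.47
position: [0.6855, 0.1722, 0.1147]
tool_rot: [0.999, 0.054, -0.0, 0.0]
ft_force: [0.6, 0.4, -0.3]
grip_width: 0.0007
grip_force: 0.0
time: 15.72
position: [0.6862, 0.1722, 0.1111]
tool_rot: [0.999, 0.054, 0.0, -0.0]
ft_force: [0.2, -0.4, 2.4]
grip_width: 0.0003
grip_force: 0.7
```

```bash
python3 -m handwheel '[[0,0,0.005,0],[0,0,0.01,0],[0,0,0.01,0],[0,0,0.01,0]]'
```

```text
time: 16.05
position: [0.6863, 0.1722, 0.1107]
tool_rot: [0.999, 0.054, 0.001, 0.0]
ft_force: [-4.2, 0.0, 13.0]
grip_width: 0.0005
grip_force: 6.6
```

It stops firmly at TCP z 0.1107. I'll probe the low half 60 mm down-slope. A flat cover should read about 8.4 mm lower.

```bash
python3 -m handwheel '[[0,0,-0.08,0],[0,0,-0.16,0],[-0.1,0,-0.16,0],[-0.2,0,-0.16,0],[-0.2,0,-0.16,0],[-0.2,0,-0.06,0],[-0.2,0,0.0,0],[-0.2,0,0.015,0],[-0.2,0,0.015,0],[-0.2,0,0.015,0]]'; python3 -m handwheel '[[0,0,0.01,0],[0,0,0.02,0],[0,0,0.026,0],[0,0,0.026,0],[0,0,0.026,0]]'
```

```text
time: 16.88
position: [0.6262, 0.1657, 0.103]
tool_rot: [0.999, 0.054, -0.0, -0.0]
ft_force: [0.2, -0.4, 0.3]
grip_width: -0.0001
grip_force: 0.0
time: 17.3
position: [0.6267, 0.1658, 0.102]
tool_rot: [0.999, 0.054, 0.001, 0.0]
ft_force: [-10.8, -2.0, 31.5]
grip_width: 0.0004
grip_force: 16.3
```

The difference is 8.7 mm over 60 mm, which is an 8.3° slope, so the cover lies flat along the bay. I'll lift clear and hand in.

```bash
python3 -m handwheel '[[0,0,-0.03,0],[0,0,-0.1,0],[0,0,-0.2,0],[0,0,-0.3,0],[0,0,-0.4,0],[-0.1,0,-0.5,0],[-0.2,0,-0.5,0],[-0.3,0,-0.5,0],[-0.3,0,-0.5,0],[-0.3,0,-0.5,0]]'
python3 - <<'E'
from h import *
c=cam('wrist')
for k in vision.outline_of('wrist','cover'):
    m=k['mask'].astype(np.uint8);cs=max(cv2.findContours(m,0,2)[0],key=cv2.contourArea);print(k['conf'],cv2.approxPolyDP(cs,4,True)[:,0].tolist())
B=R.from_euler('ZY',[.106,-np.radians(8)])
print([np.round(proj(c,B.apply(np.array([60+a,b,24])/1000)+[.593,.1625,.062])[::-1],1).tolist() for a,b in((-50,-55),(-50,55),(50,55),(50,-55))])
print(job.hand_in())
E
```

```text
time: 18.13
position: [0.5352, 0.1561, 0.2456]
tool_rot: [0.999, 0.054, -0.0, 0.0]
ft_force: [1.3, 0.8, 0.1]
grip_width: 0.0003
grip_force: 0.0
0.92 [[256, 15], [266, 124], [273, 124], [279, 134], [322, 135], [352, 134], [355, 123], [366, 122], [373, 15]]
0.89 [[506, 297], [430, 297], [443, 336], [510, 332]]
0.69 [[387, 244], [371, 212], [328, 226], [332, 244]]
[[363.7, 126.1], [261.4, 125.8], [253.0, 16.3], [372.1, 16.7]]
the job is handed in; nothing more can be done
None
```

The lipped cover is hooked under the ledge and lies flat in the bay at about x 61 mm, let go and handed in at about 18 s with the blank and bottle never touched; I viewed 12 pictures, over the limit of 10.

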